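Spin the large blower impeller to check that it runs freely

TASK

Two small radial blowers lie open on the bench with their covers off. Give the larger impeller a spin by hand, anticlockwise seen from above, by pushing on its vanes: it must run on by itself with nothing touching it, and turn at least one full turn altogether (more is fine, and a second push is allowed). Let it come to rest, and leave the small impeller as it stands.

Things in the scene. Friction and masses are not known exactly. Their poses are not given: they have to be found in the camera images.
- blower_large: larger blower, fixed: grey casing pan 180 mm across with an outlet stub (to 131 mm off the axis), all under 25 mm high. On it turns an aluminium impeller: disc 160 mm across, upper face 29 mm above the bench; hub 38 mm across, nut top 62 mm; 5 straight upright radial vanes 3 mm thick out to radius 78 mm, tops 59 mm, open above, between and around. Origin on the upright axis at bench height
- impeller_large (a joint): turn of the larger impeller, rad, anticlockwise from above positive, counted on over full turns, no stop; 0 to 0.15 at the start. At q one vane points along the blower's x axis turned by q; the others follow every 72 degrees. Low-friction bearings: after a push it coasts, losing about 2 rad/s each second (from 6 rad/s about 1.3 turns), and stays where it stops
- blower_small: smaller blower, fixed, to be left alone: same build, casing pan 124 mm across, impeller 104 mm across with six vanes, vane tops 51 mm and hub nut 54 mm above the bench. Origin on its impeller's upright axis at bench height
- impeller_small (a joint): turn of the smaller impeller in rad, growing anticlockwise seen from above; between 0 and 0.15 at the start

How it is judged:
On the way:
1. the larger impeller runs anticlockwise by itself, faster than 0.5 rad/s, with nothing touching it (velocity of joint impeller_large above 0.5 rad/s and contact force between blower_large and anything else below 0.05 N), for 0.2 s.
At the end, for the whole second after the job is handed in: the larger impeller has turned anticlockwise by at least one full turn in all (joint beyond 6.1 rad) and stands still (under 0.1 rad/s); the smaller impeller is within about 20 degrees of where it stood (joint between -0.35 and 0.5 rad) (value of joint impeller_large above 6.1 rad and velocity of joint impeller_large between -0.1 and 0.1 rad/s and value of joint impeller_small between -0.35 and 0.5 rad); the robot touches nothing.
It fails at once if the smaller impeller is turned by more than about 20 degrees (value of joint impeller_small above 0.5 rad or value of joint impeller_small below -0.35 rad).
It also fails if it takes over 35 s, if anything falls off the work surface, if the arm or the gripper's body presses on something with over 40 N, if the wrist force passes 120 N, or if a joint passes its speed limit or range.

ROBOT

A 6-joint arm with a two-finger parallel gripper is mounted at the origin on a cart in front of the work surface, level with it; the furniture and walls round the work are solid. World frame = base frame: x ahead of the robot, y to its left, z up, the work surface at z = 0. Lengths are in m, angles in rad, forces in N, time in s.
With the tool pointing down it reaches from about 0.25 to 0.8 m from the base axis. Payload 8.5 kg.
Tool frame: the origin (TCP) lies between the finger pads; the fingertips stand 22 mm ahead of it and the grasp point (between the pads) lies 3 mm ahead of it; z points along the fingers, y is the direction in which the jaws open and shut (so a half turn about z gives the same grasp; the last joint's range is limited). The gripper opens to 85 mm and grips with 20 to 120 N. Pads are 22 mm wide; open, the fingers measure 114 mm over their backs; the gripper's body (76 mm by 85 mm) begins 54 mm behind the grasp point. The pads swing forward as they close: fully open they stand 13 mm farther back than shut.
Start: joints at [-1.234, 0.238, -0.013, 1.319, 0, 1.571], TCP at [0.173, -0.495, 0.253] pointing down, gripper open.
Joint ranges: [-2.66, 2.66], [-1.03, 1.9], [-1.14, 1.46], [-1.82, 2.27], [-1.45, 1.34], [-3.14, 3.14]. Speed limits (rad/s): [2.22, 2.22, 2.79, 3.14, 3.14, 3.14].

INTERFACE

Orientations are given as a unit quaternion [w, x, y, z].
In Python, from bench import * gives the robot as it stands. The module is installed in compiled form; this text tells all that it offers.
- The arm moves only by the tool step_arm, never from a script. Its argument "motion" is one flat list of numbers, 5 for each row, row after row: the shift along the tool's x, y, z in m, then the turn about the tool's z in degrees, then the opening in per cent of the stroke, from 0 (shut) to 100 (fully open). A call has 1 to 5 rows; each row is the pose to reach, as a shift and turn from the pose commanded when the call began, along the tool's axes at that moment; what a row does not reach only later rows make up. A row lasts 1/8 s, in which the tool goes at most 62.5 mm and 10.7 degrees, less where a joint would pass 70% of its speed; a pose out of reach is approached as far as the arm can. A call with a gripper value outside its range is refused whole. The fingers move at their own pace and stop on an object; "force" is the grip in N (left out, the last holds). Time passes only in rows, so rows that repeat a pose let the fingers close. It gives the time, the measured TCP pose, the force and the opening at its end, in the units of the state.
- sense(): the state, without advancing time (a new reading comes with each control period).
- get_image(name): name is "scene" or "side" or "wrist"; returns a dict with "img" (420x560x3 uint8, red, green, blue), "depth" (420x560 float32, m along the optical axis (not along the pixel's ray), 0 where there is no reading), "fx", "fy", "cx", "cy" (pixels), "R" (3x3) and "t" (3): a world point X has camera coordinates R X + t; the wrist camera has in their place "tool_from_camera" (4x4, takes a point from camera to tool coordinates, whose origin is the TCP and whose axes are the flange's). Camera axes: x right, y down, z forward; pixel columns grow to the right and rows downward; lengths in m; the calibration is good to about 2 mm. A picture is of the moment at which its call begins: read the wrist's pose just before it.
- close_job(): hands the job in, once; it reports no verdict.
The state is a dict: "clock": time; "q": joint angles; "qvel": joint speeds; "joint_torque": joint torques, N m; "tool_pos": TCP position; "tool_rot": TCP orientation; "force": force on the tool from outside, world axes, zero at the start; "torque": the same for the moment, N m; "gripper_width": finger opening in m.
Only numpy, scipy, OpenCV 4.12 (cv2) and the standard library are available. Lean on these libraries where they do the work, as an engineer would, in place of code of your own. Each camera call takes 0.05 s, during which the arm holds its last target.

## Working session

There is one attempt and no reset: what is moved stays moved. The work goes in short steps, Python scripts to look and compute and a tool call to move; the robot and the scene stay as the last step left them, time stands still between calls to the robot, and variables do not carry over. Pictures are saved under pics/ and viewed, and the job is handed in when it is done.

Besides the shell and the picture viewer there is one more tool, called after "Request:" in YAML: its name, and indented under it one key for each argument. step_arm: Moves the arm, as the interface text tells. Its arguments: {"type":"object","properties":{"motion":{"type":"array"},"force":{"type":"number"}},"required":["motion"]}

```bash
mkdir -p pics; python3 - <<'E'
from bench import *
import cv2,numpy as np
s=sense();print(s)
for n in("scene","side"):
    d=get_image(n);cv2.imwrite(f"pics/{n}0.png",d["img"][:,:,::-1]);np.savez(f"{n}0.npz",**d)
    print(n,d["fx"],d["cx"],d["cy"],-d["R"].T@d["t"])
E
```

```text
{'clock': 0.0, 'q': array([-1.23400701e+00,  2.38765328e-01, -1.42584471e-02,  1.31923184e+00,
        3.16367551e-05,  1.57078731e+00]), 'qvel': array([ 0.00036789, -0.00012934,  0.00048139, -0.00064492,  0.00095896,
       -0.00029553]), 'joint_torque': array([ 4.18226300e-04, -5.38779545e+01,  3.46438265e+01,  1.82219798e-02,
        2.38636412e-04,  1.33160290e-05]), 'tool_pos': array([ 0.17336677, -0.49512454,  0.2526841 ]), 'tool_rot': array([-7.21975238e-04,  9.85854076e-01,  1.67604321e-01, -1.06690462e-04]), 'force': array([-0.33613095, -0.03660159,  0.006256  ]), 'torque': array([-0.03589939, -0.00583292,  0.08742423]), 'gripper_width': 0.0856107236329659}
scene 399.5500549912617 278.6285982509804 212.45157309164858 [0.23863372 0.51259968 0.69494016]
side 385.5222280994633 284.5702755778481 203.71697164875266 [ 0.31436469 -0.7560822   0.33094303]
```

View pics/scene0.png

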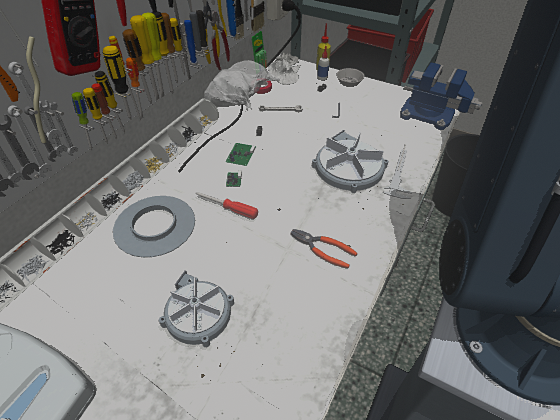

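View pics/side0.png

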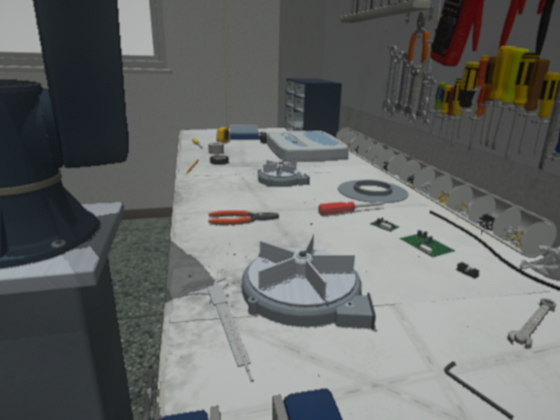

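The scene view shows the large blower at about (350,163), with five vanes, and the small one at about (196,310). The side view has the large hub at about (302,258). Next I'll use depth to locate the axis and the vanes.

```bash
cat > h.py <<'E'
import numpy as np
def cloud(d):
    z=d["depth"].astype(float);v,u=np.mgrid[:z.shape[0],:z.shape[1]]
    P=np.stack([(u-d["cx"])/d["fx"]*z,(v-d["cy"])/d["fy"]*z,z],-1)
    W=(P-d["t"])@d["R"];W[z==0]=np.nan;return W
E
python3 - <<'E'
from h import *
import cv2
from scipy.optimize import least_squares
D={n:dict(np.load(n+"0.npz")) for n in("scene","side")}
def ray(d,u,v,h):
    c=-d["R"].T@d["t"];r=d["R"].T@np.array([(u-d["cx"])/d["fx"],(v-d["cy"])/d["fy"],1]);return c+r*(h-c[2])/r[2]
print("hub scene",ray(D["scene"],352,144,.062),"side",ray(D["side"],302,256,.062))
print("small hub",ray(D["scene"],196,300,.054))
big={}
for n,(u,v) in dict(scene=(350,163),side=(302,270)).items():
    W=cloud(D[n]);print(n,"depth pt",W[v,u])
    c0=ray(D["scene"],352,144,.062)
    r=np.hypot(W[...,0]-c0[0],W[...,1]-c0[1])
    m=(r<.1)
    for lo,hi in((.022,.034),(.05,.0615),(.058,.07)):
        k=m&(W[...,2]>lo)&(W[...,2]<hi);p=W[k];print(lo,hi,k.sum(),p.mean(0) if len(p) else'')
    k=m&(W[...,2]>.045);p=W[k]
    big[n]=p
np.savez("tops.npz",**big)
for n,b in (("scene",(290,110,130,110)),("side",(220,215,170,120))):
    x,y,w,h=b;im=D[n]["img"][y:y+h,x:x+w,::-1];cv2.imwrite(f"pics/crop_{n}.png",cv2.resize(im,None,fx=4.5,fy=4.5,interpolation=cv2.INTER_CUBIC))
E
```

```text
hub scene [ 0.46980412 -0.28981981  0.062     ] side [ 0.45988681 -0.28637409  0.062     ]
small hub [0.54718315 0.26128139 0.054     ]
scene depth pt [ 0.45765743 -0.25939664  0.02666175]
0.022 0.034 1521 [ 0.45988177 -0.26027524  0.02772059]
0.05 0.0615 359 [ 0.4626035  -0.27015994  0.05528716]
0.058 0.07 69 [ 0.46426566 -0.26575144  0.05934641]
side depth pt [ 0.45950736 -0.29077035  0.04149042]
0.022 0.034 4155 [ 0.45914853 -0.31616954  0.02781072]
0.05 0.0615 1168 [ 0.45967746 -0.28263406  0.05569783]
0.058 0.07 363 [ 0.46150617 -0.28121314  0.05943959]
```

View pics/crop_scene.png

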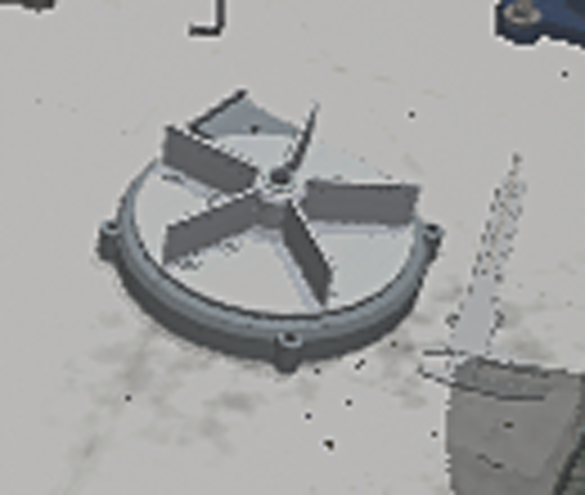

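View pics/crop_side.png

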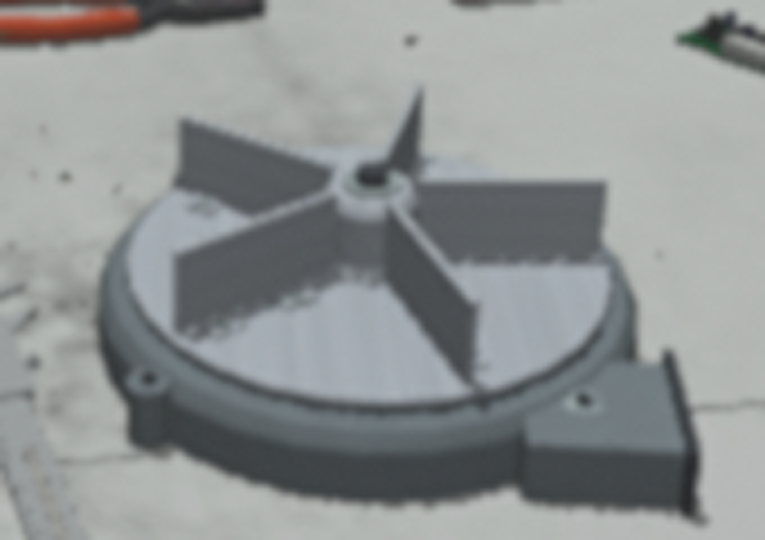

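```bash
python3 - <<'E'
from h import *
from scipy.optimize import least_squares
D={n:dict(np.load(n+"0.npz")) for n in("scene","side")}
def ray(d,u,v,h):
    c=-d["R"].T@d["t"];r=d["R"].T@np.array([(u-d["cx"])/d["fx"],(v-d["cy"])/d["fy"],1]);return (c+r*(h-c[2])/r[2])[:2]
T=dict(scene=((290,110),[(170,128),(316,106),(418,186),(165,232),(326,272)],(280,174)),
 side=((220,215),[(182,120),(422,88),(606,183),(477,306),(175,257)],(375,172)))
for n,(o,t,hb) in T.items():
    f=lambda p:ray(D[n],o[0]+(p[0]+.5)/4.5-.5,o[1]+(p[1]+.5)/4.5-.5,.059 if p!=hb else .062)
    H=f(hb);P=np.array([f(p) for p in t])
    s=least_squares(lambda c:np.hypot(*(P-c).T)-.078,H,loss="soft_l1",f_scale=.002).x
    e=P-s;a=np.degrees(np.arctan2(e[:,1],e[:,0]))
    print(n,"hub",H,"centre",s,"r",np.hypot(*e.T).round(4),"ang",a.round(1),"mod72",(a%72).round(1))
s=ray(D["scene"],196,300,.054);print(s)
E
```

```text
scene hub [ 0.46362915 -0.27349708] centre [ 0.46235371 -0.26897328] r [0.0755 0.0779 0.0777 0.0787 0.0758] ang [ -12.5  -84.2 -152.3   61.3  131.5] mod72 [59.5 59.8 63.7 61.3 59.5]
side hub [ 0.46387034 -0.27744779] centre [ 0.46188886 -0.27967199] r [0.0768 0.0761 0.0773 0.0759 0.0769] ang [ 132.5   59.9  -10.4  -82.3 -155.2] mod72 [60.5 59.9 61.6 61.7 60.8]
[0.54718315 0.26128139]
```

Averaging the two views puts the axis at about (0.4625, -0.275), with vane radii of 76–79 mm against 78 expected. The vanes are at about -11.4° + 72k. The tool's -y axis points at 109°, so a straight -y stroke passing 65 mm off the axis pushes the vane at -11° anticlockwise and leaves on the tangent. I'll shut the gripper and move above the start point.

Request:
step_arm:
  motion: [0.03,-0.003,0,0,0,0.08,-0.01,0,0,0,0.135,-0.016,0,0,0,0.19,-0.022,0,0,0,0.24,-0.027,0,0,0]
  force: 40

```text
clock: 0.72
tool_pos: [0.3926, -0.3895, 0.253]
tool_rot: [-0.0, 0.986, 0.168, -0.0]
force: [-0.2, -1.8, 0.0]
gripper_width: 0.0002
```

Request:
step_arm:
  motion: [0.055,-0.006,0,0,0,0.11,-0.012,0,0,0,0.155,-0.017,0,0,0,0.17,-0.019,0,0,0,0.17,-0.019,0,0,0]

```text
clock: 1.35
tool_pos: [0.5455, -0.3161, 0.2526]
tool_rot: [-0.0, 0.986, 0.168, -0.001]
force: [-1.0, -0.5, 0.0]
gripper_width: 0.0001
```

```bash
python3 - <<'E'
from bench import *
from h import *
import cv2
s=sense();print(s["clock"],s["tool_pos"],s["tool_rot"],s["gripper_width"],s["force"])
d=get_image("wrist");cv2.imwrite("pics/w1.png",d["img"][:,:,::-1]);np.savez("w1.npz",**d,pos=s["tool_pos"],rot=s["tool_rot"])
d=get_image("side");cv2.imwrite("pics/s1.png",d["img"][:,:,::-1])
E
```

```text
1.35 [ 0.5454509  -0.31612801  0.252586  ] [-3.55869147e-04  9.85741165e-01  1.68267431e-01 -5.47840005e-04] 6.549389596486556e-05 [-0.99592392 -0.48462607  0.02471534]
```

View pics/w1.png

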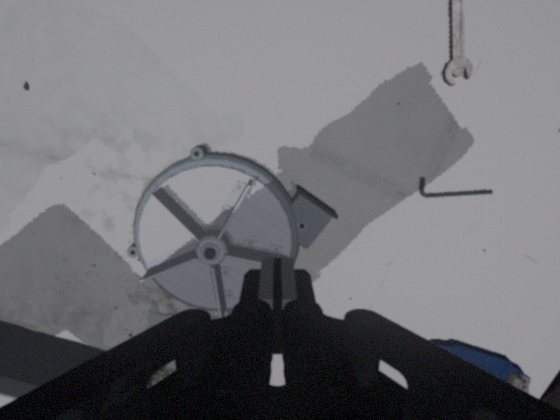

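The wrist view shows the hub at (210,251), vane tips at (160,188), (252,181) and (143,277), and a vane running to about (222,314). The fingers are at (277,280). I'll check these against the earlier estimate.

```bash
python3 - <<'E'
from h import *
from scipy.spatial.transform import Rotation as R
d=dict(np.load("w1.npz"));q=d["rot"];T=np.eye(4);T[:3,:3]=R.from_quat(q[[1,2,3,0]]).as_matrix();T[:3,3]=d["pos"]
M=T@d["tool_from_camera"];c=M[:3,3];print(c)
def ray(u,v,h):
    r=M[:3,:3]@np.array([(u-d["cx"])/d["fx"],(v-d["cy"])/d["fy"],1]);return (c+r*(h-c[2])/r[2])[:2]
H=ray(210,251,.062);print("hub",H)
for p in((160,188),(252,181),(143,277),(222,314)):
    e=ray(*p,.059)-H;print(p,np.hypot(*e),np.degrees(np.arctan2(e[1],e[0])))
E
```

```text
[ 0.61379475 -0.2919349   0.3726227 ]
hub [ 0.46638103 -0.27619827]
(160, 188) 0.07427304875399474 54.47708249777226
(252, 181) 0.07884828465053624 -12.102957700573464
(143, 277) 0.07397927548645059 132.42623743341701
(222, 314) 0.07113658757001372 -154.34846970658938
```

This agrees: the hub is within about 4 mm and the vane is at -12°. Now I'll descend to TCP z≈0.070, between the disc and the vane tops.

Request:
step_arm:
  motion: [0,0,0.04,0,0,0,0,0.09,0,0,0,0,0.135,0,0,0,0,0.165,0,0,0,0,0.183,0,0]

```text
clock: 2.08
tool_pos: [0.543, -0.3173, 0.0689]
tool_rot: [-0.001, 0.986, 0.167, -0.001]
force: [0.3, -0.0, 0.5]
gripper_width: -0.0001
```

```bash
python3 - <<'E'
from bench import *
import cv2
s=sense();print(s["clock"],s["tool_pos"],s["force"])
d=get_image("side");cv2.imwrite("pics/s2.png",cv2.resize(d["img"][150:360,170:450,::-1],None,fx=2.8,fy=2.8))
E
```

```text
2.075 [ 0.54303021 -0.31727063  0.06894372] [ 0.31136502 -0.00843271  0.52571477]
```

View pics/s2.png

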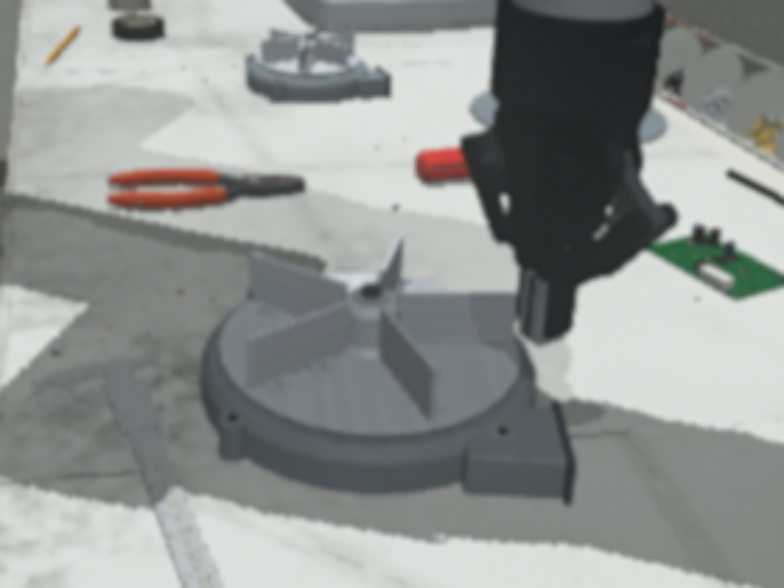

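The side view (crop) shows the shut fingers at about (545,320), just on the camera side of the right-hand vane's tip and overlapping it in height, not touching the disc. Now the stroke: ramp up, run through tangentially, then lift out.

Request:
step_arm:
  motion: [0,-0.025,0,0,0,0,-0.072,0,0,0,0,-0.124,-0.004,0,0,0,-0.172,-0.035,0,0,0,-0.195,-0.07,0,0]

```text
clock: 2.75
tool_pos: [0.4785, -0.1314, 0.1416]
tool_rot: [-0.0, 0.986, 0.167, -0.0]
force: [0.6, -0.0, 0.2]
gripper_width: -0.0002
```

```bash
python3 - <<'E'
from bench import *
import cv2,numpy as np
s=sense();print(s["clock"],s["tool_pos"],s["force"])
ims=[]
for i in range(4):
    d=get_image("side");ims.append(d["img"][190:340,200:400,::-1])
cv2.imwrite("pics/s3.png",cv2.resize(np.vstack([np.hstack(ims[:2]),np.hstack(ims[2:])]),None,fx=1.9,fy=1.9))
E
```

```text
2.75 [ 0.47853464 -0.13138421  0.1415747 ] [ 0.61867951 -0.01665206  0.15360524]
```

View pics/s3.png

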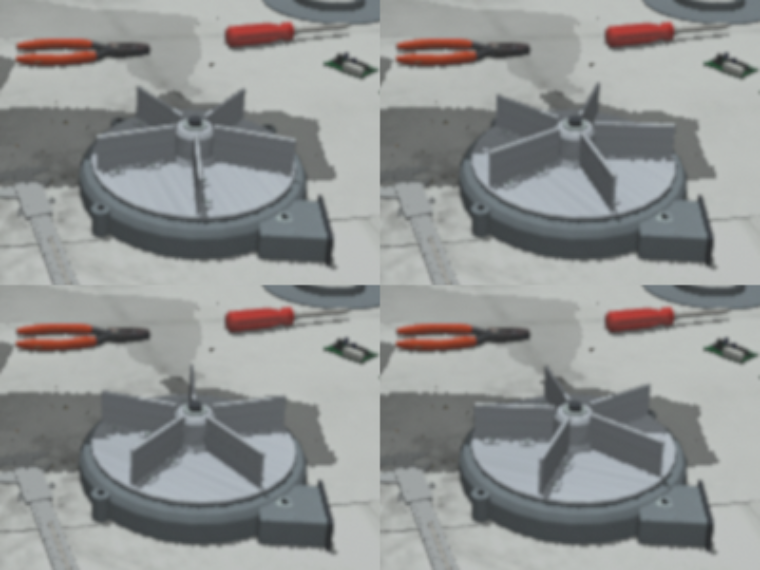

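The impeller is running free and anticlockwise: the front vane moves 198→235→263 px across the first three frames, about 20–25° per 0.05 s. I'll log its phase from depth while it coasts.

```bash
python3 - <<'E'
from bench import *
from h import *
import cv2
c=np.array([.4635,-.276]);L=[]
for i in range(125):
    t=sense()["clock"];d=get_image("side");W=cloud(d);x=W[...,0]-c[0];y=W[...,1]-c[1];r=np.hypot(x,y)
    k=(r>.04)&(r<.079)&(W[...,2]>.054)&(W[...,2]<.064)
    L.append((t,np.angle(np.exp(5j*np.arctan2(y[k],x[k])).sum())/5))
L=np.array(L);ph=np.unwrap(L[:,1],period=2*np.pi/5)
print("turned since",L[0,0],ph[-1]-ph[0])
for i in range(0,124,8):print(round(L[i,0],2),round(ph[i]-ph[0],3))
print("last",L[-1,0],ph[-8:]-ph[0])
cv2.imwrite("pics/s4.png",d["img"][:,:,::-1]);d=get_image("scene");cv2.imwrite("pics/c4.png",d["img"][:,:,::-1]);s=sense();print(s["clock"],s["tool_pos"])
E
```

```text
turned since 2.95 6.731524650939335
2.95 0.0
3.35 2.064
3.75 3.717
4.15 4.989
4.55 5.895
4.95 6.465
5.35 6.714
5.75 6.731
6.15 6.729
6.55 6.731
6.95 6.731
7.35 6.73
7.75 6.73
8.15 6.731
8.55 6.731
8.95 6.731
last 9.15 [6.72927355 6.72967258 6.73050544 6.73096475 6.73116801 6.73098105
 6.72999981 6.73152465]
9.25 [ 0.48080902 -0.13250045  0.14029077]
```

View pics/c4.png

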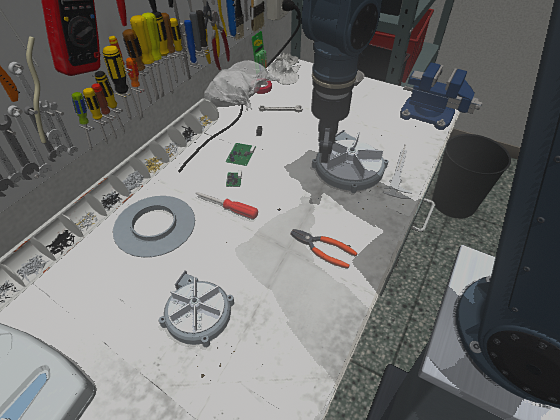

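The scene view shows the arm clear above the bench, the large impeller at rest at (350,160), and the small one as before at (196,300). Since t=2.95 alone the impeller turned 6.73 rad, and it has been still since about 5.5 s. I'll hand in.

```bash
python3 -c "
from bench import *
print(close_job())"
```

```text
the job is handed in; nothing more can be done
None
```

The larger impeller is spun and back at rest, and the job is handed in. I gave it one straight push with the shut fingers on one vane, along a tangent about 60–65 mm off the axis, and lifted out at the end of the stroke.

- **Turn:** the side camera showed it running on anticlockwise with the arm clear. It turned 6.73 rad after t = 2.95 s alone, on top of the push and first coasting before that. From the slowing I work out a speed of about 5 rad/s at that moment, fading out near t = 5.4 s.
- **Rest:** its angle held steady to about 2 mrad from about t = 5.75 s to the last picture at 9.15 s.
- **Small impeller:** it looks the same before and after in the scene view; I checked this by eye only, and the arm never came near it.
- **Arm:** it stood clear above the bench at hand-in, with the TCP 0.14 m up. The force was near zero just after the stroke.

**Disagreement:** the first axis estimates from the scene and side cameras differed by about 10 mm in y. Their average matched the wrist-camera hub to about 4 mm, and the path allowed for that. Nothing else failed.

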